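Arm the infeed drive at idle and bring it up to the set speed

ROBOT

A 6-joint arm with a two-finger parallel gripper is mounted at the origin on a cart in front of the work surface, level with it; the furniture and walls round the work are solid. World frame = base frame: x ahead of the robot, y to its left, z up, the work surface at z = 0. Lengths are in m, angles in rad, forces in N, time in s.
With the tool pointing down it reaches from about 0.375 to 0.75 m from the base axis. Payload 9 kg.
Tool frame: the origin (TCP) lies midway between the tips of the shut fingers; the grasp point (between the pads) lies 19 mm behind it; z points along the fingers, y is the line along which they close (so a half turn about z gives the same grasp; the last joint's range is limited). The gripper opens to 85 mm and grips with 20 to 120 N. Pads are 22 mm wide; open, the fingers measure 114 mm over their backs; the gripper's body (76 mm by 85 mm) begins 54 mm behind the grasp point. The pads swing forward as they close: fully open they stand 13 mm farther back than shut.
Start: joints at [-1.376, 0.104, 0.097, 1.564, 0, 1.353], TCP at [0.241, -0.55, 0.231] pointing down, gripper open.
Joint ranges: [-2.99, 2.99], [-0.84, 1.86], [-1.1, 1.16], [-1.84, 2.11], [-1.51, 1.56], [-3.14, 3.14]. Speed limits (rad/s): [2.22, 2.22, 2.57, 3.14, 3.14, 3.14].

INTERFACE

Orientations are given as a rotation vector (axis times angle).
In Python, from bench import status, viewer, ctrl gives the robot as it stands.
- The arm moves only by the tool arm_command, never from a script. Its argument "steps" is a list of rows, each an object with "angular": the turn, a rotation vector about the tool's x, y, z in rad, a list of three; "travel": the shift along the tool's x, y, z in cm, a list of three; "claw": the opening, from 0 (shut) to 1 (fully open). A call has 1 to 10 rows; each row shifts and turns the commanded pose from where the row before left it, along the tool's axes as they then stand; what a row does not reach is not made up. A row lasts 1/8 s, in which the tool goes at most 62.5 mm and 10.7 degrees, less where a joint would pass 70% of its speed; a pose out of reach is approached as far as the arm can. A call with a gripper value outside its range is refused whole. The fingers move at their own pace and stop on an object; "force" is the grip in N (left out, the last holds). Time passes only in rows, so rows that do not move let the fingers close. It gives the time, the measured TCP pose, the force, the opening and the grip force at its end, in the units of the state.
- status.state(): the state, without advancing time (a new reading comes with each control period).
- viewer.camera(name): name is "scene" or "top" or "wrist"; returns the picture (384x512x3 uint8, blue, green, red); there is no depth.
- viewer.get_calibration(name): a dict with "fx", "fy", "cx", "cy" (pixels), "cam_to_world" (4x4, takes a point from camera to world coordinates). Camera axes: x right, y up, looking along -z (the intrinsics and any distortion apply to the point x, -y, -z); pixel columns grow to the right and rows downward; lengths in m; the calibration is good to about 2 mm. The wrist camera is an equidistant fisheye: a pixel r from the principal point sees the ray r / f radians off the axis. A picture is of the moment at which its call begins: read the wrist's pose just before it. get_calibration takes no time and is no camera call; for the wrist camera it gives the pose at the moment of the call.
- ctrl.sign_off(): hands the job in; it is judged then, once.
The state is a dict: "time_s": time; "q": joint angles; "dq": joint speeds; "effort": joint torques, N m; "tool_pos": TCP position; "ee_rot": TCP orientation; "contact_force": force on the tool from outside, world axes, zero at the start; "torque": the same for the moment, N m; "grip_width": finger opening in m; "grasp_force": force on a finger pad.
Only numpy, scipy, OpenCV 4.12 (cv2) and the standard library are available. Lean on these libraries where they do the work, as an engineer would, in place of code of your own. Each camera call takes 0.05 s, during which the arm holds its last target. There are 200 camera calls.

TASK

Arm the conveyor drive safely: first pull the black-knobbed speed lever all the way back to its idle stop at the green end of the quadrant, then lift the sprung red guard cover on the switch box, flip the toggle beneath it fully over towards the hinge, and let the cover drop shut again. Once the cover is down, move the speed lever up until it lines up with the yellow setting tab, within a few degrees, and leave it there. Do not shift the yellow tab or disturb the date stamp, tape roll, cans and beaker on the table.

Things in the scene. Friction and masses are not known exactly. Their poses are not given: they have to be found in the camera images.
- lever_pivot (a point): Lever station, fixed: grey housing 90 deep x 170 mm wide, 54 mm high, with an upright quadrant arc (radius 62-78 mm about the pivot). This point: on the pivot axis, mid-housing, 52 mm above the table. x (level) is the pivot axis and points from the front, which faces the robot, to the back; y to the station's left seen from the front. Arc and tab stand 17-27 mm behind (+x of) the lever's swing plane.
- speed_lever (a joint): Angle of the speed lever about the pivot's x axis, rad, 0 to 1.6. 0 = idle stop at the green end, leaning 0.8 rad from upright to the station's left (+y); 0.8 = upright; 1.6 = leaning 0.8 rad to the right (-y). Friction (0.3 N m, some 2.5 N at the knob) holds it wherever it is left. It starts away from idle.
- lever_knob (a point): Centre of the black ball knob, 32 mm in diameter, on top of the speed lever, 125 mm from the pivot axis; 139 mm above the table at idle, 177 mm when upright. z points along the lever away from the pivot. A steel rod 10 mm thick (16 mm just below the knob) carries it.
- set_tab (a joint): Angle of the yellow setting tab round the same pivot, with the same zero and direction as the lever's angle: the lever lines up with the tab when both angles are equal. Stiff (1.5 N m); different in every episode.
- tab_tip (a point): Yellow tab, 10 x 12 x 14 mm, astride the quadrant's rim; this point is near its outer end, 88 mm from the pivot axis. z points radially outward from the pivot, as the lever's own z does.
- cover_hinge (a point): Switch box, fixed: grey box 85 mm deep, 105 mm wide, 70 mm high, dark flat top. This point is the middle of the cover's hinge, 74 mm above the table, 33 mm behind the box's middle and 75 mm behind its front face. x (level) points from the box's front (lip side), which faces left across the table, to its back (hinge side); y along the hinge, z up.
- guard_cover (a joint): Opening angle of the red guard cover, rad: 0 shut, up to 1.6, hinged along its rear edge. A hood 62 mm wide, 40 mm high, 75 mm from hinge to front wall, 3 mm walls on top, front and sides. A light spring (0.03 to 0.1 N m) shuts it whenever it is let go, so it must rest on the fingers while the toggle is flipped.
- cover_lip (a point): Middle of the cover's lip: a red tab 44 mm wide, 3 mm thick, that sticks out 28 mm forward of the hood's front wall and of the box's front face, 74 mm above the table when shut; its last 12 mm flare up by 6 mm. This point is 90 mm in front of the hinge, 15 mm in front of the box. Nothing lies beneath it: fingertips tilted forward can go under it and lift.
- switch_toggle (a joint): Angle of the toggle beneath the cover, rad: 0 off (leaning 0.35 rad towards the front), 0.7 on (leaning 0.35 rad to the back). Friction (about 0.03 N m, 1 to 2 N at the paddle) keeps it where it is left.
- toggle_tip (a point): Top of the toggle, a black paddle 18 mm wide and 7 mm thick, 28 mm above its pivot, which lies 34 mm in front of the cover hinge and 74 mm above the table; tip 100 mm above the table. Pushed from the front to the back it switches on.
- stamp_mid (a point): Bystander: red-handled date stamp, 34 x 34 x 70 mm, loose, standing between the two stations; its centre. Behind it, from x = 0.54 m on, a tall fixed machine (over 1 m) stands on the table: carry the arm past in front of it. Rows of fixed cans, 122 mm high, stand behind and left of the switch box.
- tape_mid (a point): Bystander: roll of brown tape, 101 mm wide, 48 mm high, loose; its centre.
- can_a_mid (a point): Bystander: white can, 66 mm wide, 122 mm high, loose, upright; its centre.
- can_b_mid (a point): Bystander: another such can; its centre.
- beaker_mid (a point): Bystander: clear sample beaker, 56 mm wide, 79 mm high, loose, upright; its centre.

How it is judged:
By the outcome, as a careful person would: the job done as asked, in the order asked, and still so for the second after the job is handed in, with the robot touching nothing.
It also fails if it takes over 67 s, if anything falls off the work surface, if the arm or the gripper's body presses on something with over 40 N, if the wrist force passes 120 N, or if a joint passes its speed limit or range.

## Working session

There is one attempt and no reset: what is moved stays moved. The work goes in short steps, Python scripts to look and compute and a tool call to move; the robot and the scene stay as the last step left them, time stands still between calls to the robot, and variables do not carry over. Pictures are saved under pics/ and viewed, at most 10 in all, crops included, and the job is handed in when it is done.

Besides the shell and the picture viewer there is one more tool, called after "Emit:" in YAML: its name, and indented under it one key for each argument. arm_command: Moves the arm, as the interface text tells. Its arguments: {"type":"object","properties":{"steps":{"type":"array"},"force":{"type":"number"}},"required":["steps"]}

```bash
ls; mkdir -p pics; python3 - <<'E'
from bench import status, viewer
import cv2,numpy as np
s=status.state();print({k:np.round(v,3).tolist() for k,v in s.items()})
for n in("scene","top"):
    im=viewer.camera(n);cv2.imwrite(f"pics/{n}0.png",im)
    c=viewer.get_calibration(n);print(n,{k:np.round(v,3).tolist() for k,v in c.items()})
E
```

```text
pics
{'time_s': 0.0, 'q': [-1.376, 0.105, 0.096, 1.564, 0.0, 1.353], 'dq': [-0.0, -0.0, 0.001, 0.0, 0.001, 0.001], 'effort': [0.0, -55.693, 50.365, 0.017, -0.0, -0.0], 'tool_pos': [0.241, -0.549, 0.231], 'ee_rot': [-3.074, -0.644, -0.0], 'contact_force': [-0.016, -0.399, 0.881], 'torque': [0.026, -0.037, -0.012], 'grasp_force': 0.0, 'grip_width': 0.085}
scene {'fx': 408.52, 'fy': 408.52, 'cx': 255.946, 'cy': 186.531, 'cam_to_world': [[-0.874, 0.362, -0.324, 0.237], [-0.486, -0.641, 0.594, 0.608], [0.008, 0.676, 0.736, 0.919], [0.0, 0.0, 0.0, 1.0]]}
top {'fx': 416.094, 'fy': 416.094, 'cx': 241.718, 'cy': 194.401, 'cam_to_world': [[0.008, 0.982, -0.191, 0.321], [-1.0, 0.005, -0.017, -0.014], [-0.016, 0.191, 0.981, 1.416], [0.0, 0.0, 0.0, 1.0]]}
```

View pics/scene0.png

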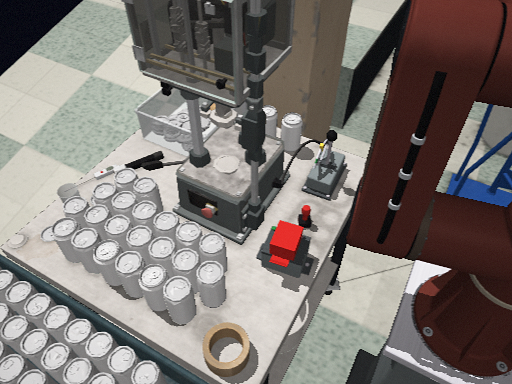

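View pics/top0.png

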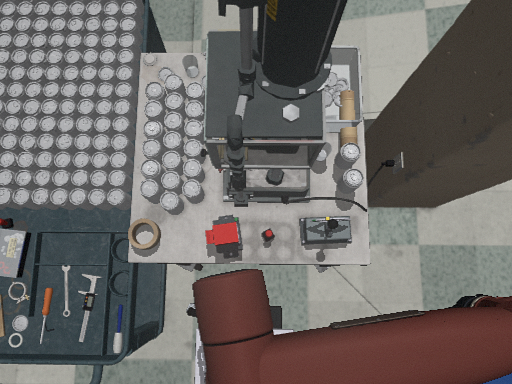

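Scene view: red cover near (287,242), stamp (306,215), lever station (325,172), tape (226,348). Top view: box (224,235), stamp (268,234), lever station (326,230), tape (145,234).

```bash
cat > h.py <<'E'
import numpy as np, cv2
from bench import status, viewer
from scipy.spatial.transform import Rotation as R
def ray(c,u,v,fish=False):
    x=(u-c['cx'])/c['fx'];y=(v-c['cy'])/c['fy']
    if fish:
        t=np.hypot(x,y);s=np.sinc(t/np.pi);d=np.array([x*s,y*s,np.cos(t)])
    else: d=np.array([x,y,1.])
    d=d*[1,-1,-1];M=np.array(c['cam_to_world']);d=M[:3,:3]@d
    return M[:3,3],d/np.linalg.norm(d)
def onz(r,z): return r[0]+r[1]*(z-r[0][2])/r[1][2]
def onplane(r,p,n): return r[0]+r[1]*(np.dot(np.subtract(p,r[0]),n)/np.dot(r[1],n))
def tri(*rs):
    A=sum(np.eye(3)-np.outer(d,d) for o,d in rs);b=sum((np.eye(3)-np.outer(d,d))@o for o,d in rs)
    p=np.linalg.solve(A,b);return p,[np.linalg.norm(np.cross(p-o,d)) for o,d in rs]
E
python3 - <<'E'
from h import *
t=cv2.imread('pics/top0.png');s=cv2.imread('pics/scene0.png')
a=cv2.resize(t[205:265,195:360],None,fx=4.8,fy=4.8,interpolation=cv2.INTER_CUBIC)
b=cv2.resize(s[120:280,250:360],None,fx=3,fy=3,interpolation=cv2.INTER_CUBIC)
b=cv2.resize(s[120:200,290:360],None,fx=4,fy=4,interpolation=cv2.INTER_CUBIC)
b2=cv2.resize(s[205:285,250:330],None,fx=4,fy=4,interpolation=cv2.INTER_CUBIC)
o=np.zeros((290+320,792,3),np.uint8);o[:288,:792]=a[:288,:792];o[290:,:280]=b;o[290:,300:620]=b2
cv2.imwrite('pics/crop0.png',o[:600])
E
```

```text
(no output)
```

View pics/crop0.png

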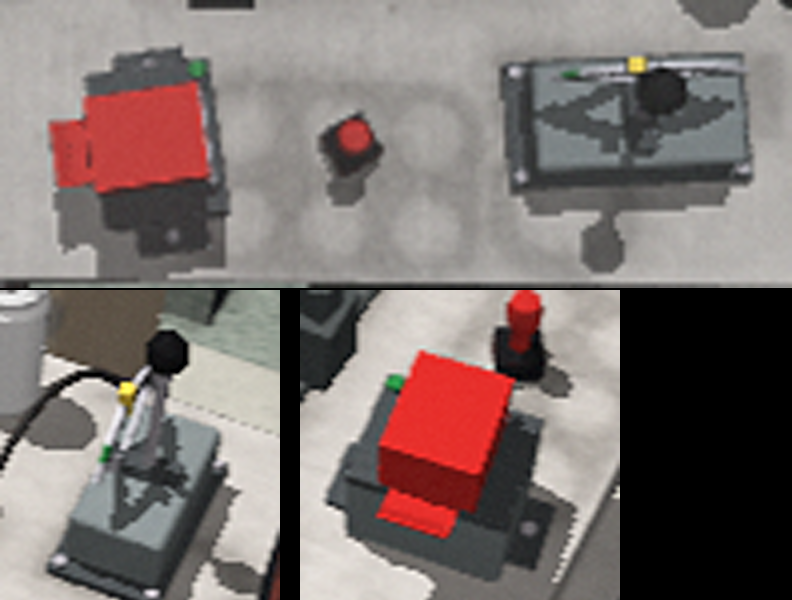

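Crop: knob at (660,90) top / (167,352) scene inset, yellow tab (637,64)/(127,393), green end (571,74)/(106,453). The red cover's top corners and lip are clear in both views.

```bash
cat > m.py <<'E'
from h import *
ct=viewer.get_calibration('top');cs=viewer.get_calibration('scene')
T=lambda X,Y:ray(ct,195+(X-2)/4.8,205+(Y-2)/4.8)
S1=lambda X,Y:ray(cs,290+(X-1.5)/4,120+(Y-291.5)/4)
S2=lambda X,Y:ray(cs,250+(X-301.5)/4,205+(Y-291.5)/4)
def p(n,a,b):
    x,e=tri(a,b);print(n,x.round(4),np.round(e,4));return x
p('knob',T(660,90),S1(167,352));p('tab',T(637,64),S1(127,393));p('green',T(571,74),S1(106,453))
p('stamp',T(355,137),S2(525,302))
for n,a,b in [('c fl',(83,97),(379,452)),('c bl',(198,83),(421,352)),('c br',(209,180),(513,379)),('c fr',(97,192),(479,475)),('lip l',(50,122),(377,515)),('lip r',(58,187),(447,537))]:
    p(n,T(*a),S2(*b)); print('   z114' if n[0]=='c' else '   z80',onz(T(*a),.114 if n[0]=='c' else .08).round(4))
for q in [(503,65),(537,172),(535,70),(748,165),(748,60),(518,190),(752,183)]: print(q,onz(T(*q),.054).round(3),onz(T(*q),.0).round(3))
E
python3 m.py
```

```text
knob [ 0.4746 -0.2621  0.179 ] [0.0011 0.0011]
tab [ 0.4966 -0.2567  0.1356] [0.0012 0.0012]
green [ 0.4932 -0.2182  0.1097] [0.0013 0.0013]
stamp [ 0.4563 -0.0781  0.0666] [0.0002 0.0002]
c fl [0.476  0.1027 0.1054] [0.0018 0.0018]
   z114 [0.4768 0.1024 0.114 ]
c bl [0.4858 0.0268 0.111 ] [0.0011 0.0011]
   z114 [0.4865 0.027  0.114 ]
c br [0.4241 0.0194 0.1136] [0.001 0.001]
   z114 [0.4231 0.0191 0.114 ]
c fr [0.4143 0.0919 0.1117] [0.0007 0.0007]
   z114 [0.4148 0.0919 0.114 ]
lip l [0.4628 0.127  0.0795] [0.0011 0.0011]
   z80 [0.4638 0.1272 0.08  ]
lip r [0.4194 0.1205 0.0802] [0.001 0.001]
   z80 [0.4204 0.1208 0.08  ]
(503, 65) [ 0.508 -0.18   0.054] [ 0.515 -0.187  0.   ]
(537, 172) [ 0.435 -0.202  0.054] [ 0.439 -0.209  0.   ]
(535, 70) [ 0.505 -0.202  0.054] [ 0.512 -0.21   0.   ]
(748, 165) [ 0.441 -0.345  0.054] [ 0.445 -0.358  0.   ]
(748, 60) [ 0.512 -0.348  0.054] [ 0.52  -0.361  0.   ]
(518, 190) [ 0.423 -0.189  0.054] [ 0.427 -0.196  0.   ]
(752, 183) [ 0.428 -0.347  0.054] [ 0.433 -0.36   0.   ]
```

```bash
cat >> h.py <<'E'
def pose():
    s=status.state();return np.array(s['tool_pos']),R.from_rotvec(s['ee_rot'])
def frame(y,z):
    z=np.array(z,float);z/=np.linalg.norm(z);y=np.array(y,float);y-=z*(y@z);y/=np.linalg.norm(y)
    return R.from_matrix(np.c_[np.cross(y,z),y,z])
def plan(tp,TR=None,flip=True):
    p,r=pose()
    if TR is None: TR=r
    best=min([TR]+([TR*R.from_euler('z',np.pi)] if flip else []),key=lambda a:(r.inv()*a).magnitude())
    a=(r.inv()*best).as_rotvec()
    print('rot(tool)',a.round(3),'deg',np.degrees(np.linalg.norm(a)).round(1))
    print('travel before rot (cm)',(r.inv().apply(np.subtract(tp,p))*100).round(2),' after rot',(best.inv().apply(np.subtract(tp,p))*100).round(2))
    print('axes now',r.as_matrix().round(2).tolist())
E
python3 -c "
from h import *
plan([.455,-.272,.33],frame([0.0,1,0],[0,0,-1]))"
```

```text
rot(tool) [-0.001  0.     0.413] deg 23.7
travel before rot (cm) [ 30.76 -16.81  -9.91]  after rot [ 21.43 -27.73  -9.94]
axes now [[0.92, 0.4, -0.0], [0.4, -0.92, 0.0], [0.0, -0.0, -1.0]]
```

Emit:
arm_command:
  steps:
    - {"angular":[0,0,0.138],"travel":[0,0,-5],"claw":0.5}
    - {"angular":[0,0,0.138],"travel":[0,0,-5],"claw":0.5}
    - {"angular":[0,0,0.138],"travel":[0,0,0],"claw":0.5}
    - {"angular":[0,0,0],"travel":[3.1,-4],"claw":0.5}

```text
invalid input
```

Emit:
arm_command:
  steps:
    - {"angular":[0,0,0.138],"travel":[0,0,-5],"claw":0.5}
    - {"angular":[0,0,0.138],"travel":[0,0,-5],"claw":0.5}
    - {"angular":[0,0,0.138],"travel":[0,0,0],"claw":0.5}
    - {"angular":[0,0,0],"travel":[3.1,-4,0],"claw":0.5}
    - {"angular":[0,0,0],"travel":[3.1,-4,0],"claw":0.5}
    - {"angular":[0,0,0],"travel":[3.1,-4,0],"claw":0.5}
    - {"angular":[0,0,0],"travel":[3.1,-4,0],"claw":0.5}
    - {"angular":[0,0,0],"travel":[3.1,-4,0],"claw":0.5}
    - {"angular":[0,0,0],"travel":[3.1,-4,0],"claw":0.5}
    - {"angular":[0,0,0],"travel":[2.8,-3.7,0],"claw":0.5}

```text
time_s: 1.35
tool_pos: [0.4558, -0.2713, 0.331]
ee_rot: [-3.141, 0.001, 0.0]
contact_force: [0.8, -0.2, -0.5]
grip_width: 0.0424
grasp_force: 0.0
```

```bash
python3 - <<'E'
from h import *
plan([.455,-.272,.33],frame([0.0,1,0],[0,0,-1]))
c=viewer.get_calibration('wrist');im=viewer.camera('wrist');cv2.imwrite('pics/w1.png',im)
np.save('w1c.npy',c,allow_pickle=True);print({k:np.round(v,3).tolist() for k,v in c.items()},pose()[0])
E
```

```text
rot(tool) [-0.     0.    -0.001] deg 0.1
travel before rot (cm) [-0.08  0.07  0.1 ]  after rot [-0.08  0.07  0.1 ]
axes now [[1.0, -0.0, -0.0], [-0.0, -1.0, 0.0], [-0.0, -0.0, -1.0]]
{'fx': 297.319, 'fy': 297.319, 'cx': 256.92, 'cy': 191.687, 'cam_to_world': [[-0.0, 0.956, 0.292, 0.53], [-1.0, -0.0, -0.0, -0.271], [-0.0, -0.292, 0.956, 0.473], [0.0, 0.0, 0.0, 1.0]]} [ 0.45815281 -0.26741984  0.33130077]
```

View pics/w1.png

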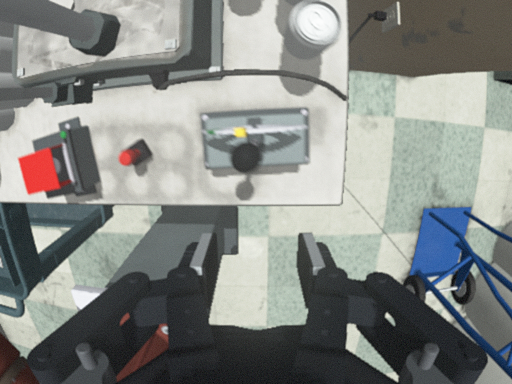

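Wrist view: knob (246,156), tab (240,132), housing corners about (202,110), (309,108), (311,165), (203,170); the fingers show at the bottom.

```bash
python3 - <<'E'
from h import *
print(pose()[0],pose()[0])
c=np.load('w1c.npy',allow_pickle=True).item();im=cv2.imread('pics/w1.png')
hsv=cv2.cvtColor(im,cv2.COLOR_BGR2HSV)
def cen(m,roi):
    u0,u1,v0,v1=roi;n,l,st,ce=cv2.connectedComponentsWithStats(m[v0:v1,u0:u1].astype(np.uint8));k=1+np.argmax(st[1:,4]);return ce[k]+[u0,v0],st[k]
y=(hsv[...,0]>20)&(hsv[...,0]<35)&(hsv[...,1]>120);k=im.max(2)<45
ct=viewer.get_calibration('top');t=cv2.imread('pics/top0.png');ht=cv2.cvtColor(t,cv2.COLOR_BGR2HSV)
for n,m,mt,z in[('tab',y,(ht[...,0]>20)&(ht[...,0]<35)&(ht[...,1]>120),.137),('knob',k,t.max(2)<45,.177)]:
    a,s=cen(m,(190,320,105,185));b,s2=cen(mt,(300,350,205,245));ra,rb=ray(c,*a,True),ray(ct,*b)
    print(n,a,s,b,s2,'wrist on z',onz(ra,z).round(4),'top',onz(rb,z).round(4),tri(ra,rb)[0].round(4))
for q in[(202,110),(309,108),(311,165),(203,170)]:print(q,onz(ray(c,*q,True),0).round(3),onz(ray(c,*q,True),.054).round(3))
E
```

```text
[ 0.45815281 -0.26741984  0.33130077] [ 0.45815281 -0.26741984  0.33130077]
tab [240.33333333 132.36231884] [45 24 12  8 69] [327.2 217.9] [26 12  4  3 10] wrist on z [ 0.4978 -0.2525  0.137 ] top [ 0.4977 -0.2559  0.137 ] [ 0.4976 -0.2537  0.1441]Traceback (most recent call last):
  File "<stdin>", line 10, in <module>
  File "<stdin>", line 6, in cen
    return _wrapfunc(a, 'argmax', axis=axis, out=out, **kwds)
    return bound(*args, **kwds)
ValueError: attempt to get argmax of an empty sequence
```

Emit:
arm_command:
  steps:
    - {"angular":[0,0,0],"travel":[0,0,0],"claw":0.5}
    - {"angular":[0,0,0],"travel":[0,0,0],"claw":0.5}

```text
time_s: 1.65
tool_pos: [0.4546, -0.2735, 0.331]
ee_rot: [-3.142, 0.003, 0.001]
contact_force: [-0.6, 0.0, 0.7]
grip_width: 0.0426
grasp_force: 0.0
```

```bash
cat > lv.py <<'E'
from h import *
def cen(m,roi):
    u0,u1,v0,v1=roi;n,l,st,ce=cv2.connectedComponentsWithStats(m[v0:v1,u0:u1].astype(np.uint8));k=1+np.argmax(st[1:,4]);return ce[k]+[u0,v0],st[k]
def yel(im):
    h=cv2.cvtColor(im,cv2.COLOR_BGR2HSV);return (h[...,0]>20)&(h[...,0]<35)&(h[...,1]>120)
def look(name):
    c=viewer.get_calibration('wrist');im=viewer.camera('wrist');cv2.imwrite(name,im);return c,im
E
python3 - <<'E'
from lv import *
print(pose()[0]);c,im=look('pics/w2.png');print(pose()[0])
ct=viewer.get_calibration('top');t=cv2.imread('pics/top0.png')
for n,m,mt,z in[('tab',yel(im),yel(t),.137),('knob',im.max(2)<65,t.max(2)<65,.177)]:
    a,s=cen(m,(190,320,105,185));b,s2=cen(mt,(300,350,205,245));ra,rb=ray(c,*a,True),ray(ct,*b)
    print(n,a,s,b,s2,'wrist on z',onz(ra,z).round(4),'top',onz(rb,z).round(4),tri(ra,rb)[0].round(4))
for q in[(202,110),(309,108),(311,165),(203,170)]:print(q,onz(ray(c,*q,True),0).round(3),onz(ray(c,*q,True),.054).round(3))
E
```

```text
[ 0.45461182 -0.27349374  0.33099999]
[ 0.45448723 -0.27370011  0.33106349]
tab [239.6547619 132.25     ] [45 23 11  9 84] [327.2 217.9] [26 12  4  3 10] wrist on z [ 0.4966 -0.254   0.137 ] top [ 0.4977 -0.2559  0.137 ] [ 0.497  -0.2545  0.1432]
knob [245.26369168 157.98174442] [ 41  38  30  30 493] [320.94972067 238.68156425] [  3  16  45  23 179] wrist on z [ 0.4743 -0.2617  0.177 ] top [ 0.4299 -0.2279  0.177 ] [ 0.4443 -0.2555  0.0161]
(202, 110) [ 0.52  -0.186  0.   ] [ 0.521 -0.196  0.054]
(309, 108) [ 0.523 -0.356  0.   ] [ 0.524 -0.347  0.054]
(311, 165) [ 0.43  -0.362  0.   ] [ 0.442 -0.352  0.054]
(203, 170) [ 0.422 -0.185  0.   ] [ 0.434 -0.195  0.054]
```

Emit:
arm_command:
  steps:
    - {"angular":[0,0,0],"travel":[1.95,-1.2,3],"claw":0.6}
    - {"angular":[0,0,0],"travel":[0,0,4],"claw":0.6}
    - {"angular":[0,0,0],"travel":[0,0,4],"claw":0.6}
    - {"angular":[0,0,0],"travel":[0,0,3],"claw":0.6}
    - {"angular":[0,0,0],"travel":[0,0,2],"claw":0.6}
    - {"angular":[0,0,0],"travel":[0,0,0],"claw":0.6}

```text
time_s: 2.45
tool_pos: [0.4737, -0.261, 0.1702]
ee_rot: [-3.14, 0.004, 0.003]
contact_force: [1.0, 0.1, 0.2]
grip_width: 0.0511
grasp_force: 0.0
```

Emit:
arm_command:
  steps:
    - {"angular":[0,0,0],"travel":[0,-1.8,0.2],"claw":0.6}
    - {"angular":[0,0,0],"travel":[0,-1.8,0.3],"claw":0.6}
    - {"angular":[0,0,0],"travel":[0,-1.2,0.5],"claw":0.6}
    - {"angular":[0,0,0],"travel":[0,-1.2,0.6],"claw":0.6}
    - {"angular":[0,0,0],"travel":[0,-1.5,1.0],"claw":0.6}
    - {"angular":[0,0,0],"travel":[0,-0.7,0.7],"claw":0.6}
    - {"angular":[0,0,0],"travel":[0,-0.5,0.5],"claw":0.6}
    - {"angular":[0,0,0],"travel":[0,-0.3,0],"claw":0.6}
    - {"angular":[0,0,0],"travel":[0,0,0],"claw":0.6}

```text
time_s: 3.58
tool_pos: [0.4743, -0.1712, 0.1326]
ee_rot: [3.141, -0.003, -0.002]
contact_force: [-0.5, -4.7, -2.3]
grip_width: 0.0509
grasp_force: 2.0
```

Emit:
arm_command:
  steps:
    - {"angular":[0,0,0],"travel":[0,-0.3,0],"claw":0.6}
    - {"angular":[0,0,0],"travel":[0,-0.3,0],"claw":0.6}
    - {"angular":[0,0,0],"travel":[0,0,0],"claw":0.6}

```text
time_s: 3.95
tool_pos: [0.4743, -0.1701, 0.1326]
ee_rot: [3.132, -0.008, -0.003]
contact_force: [-0.7, -31.0, -14.5]
grip_width: 0.0514
grasp_force: 15.4
```

```bash
python3 - <<'E'
from h import *
w=viewer.camera('wrist');s=viewer.camera('scene')
o=np.hstack([cv2.resize(w[60:384,120:400],None,fx=1.5,fy=1.5),cv2.resize(s[90:200,280:370],None,fx=4,fy=4.4)[:486]])
cv2.imwrite('pics/w3.png',o);print(o.shape)
E
```

```text
Traceback (most recent call last):
ValueError: all the input array dimensions except for the concatenation axis must match exactly, but along dimension 0, the array at index 0 has size 486 and the array at index 1 has size 484
```

Emit:
arm_command:
  steps:
    - {"angular":[0,0,0],"travel":[0,0.9,-0.2],"claw":0.6}
    - {"angular":[0,0,0],"travel":[0,0.3,-0.5],"claw":0.6}
    - {"angular":[0,0,0],"travel":[0,0,-4],"claw":0.6}
    - {"angular":[0,0,0],"travel":[0,0,-6],"claw":0.6}
    - {"angular":[0,0,0],"travel":[0,0,-6],"claw":0.3}
    - {"angular":[0,0,0],"travel":[0,0,-4],"claw":0}
    - {"angular":[0,0,0],"travel":[-2,0,0],"claw":0}
    - {"angular":[0,0,0],"travel":[0,0,0],"claw":0}

```text
time_s: 5.05
tool_pos: [0.4545, -0.1766, 0.3413]
ee_rot: [3.141, -0.002, 0.002]
contact_force: [0.0, 0.0, -0.3]
grip_width: 0.0002
grasp_force: 0.0
```

```bash
python3 - <<'E'
from lv import *
c,im=look('pics/w3.png');cv2.imwrite('pics/w3s.png',viewer.camera('scene'))
a=cv2.resize(im,(800,600));cv2.imwrite('pics/w3b.png',a);np.save('w3c.npy',c,allow_pickle=True)
f=np.array([-.132,.991,0]);hinge=np.array([.455,.023,.074])
# target: tilt frame, alpha 45
for al in(45,):
    a=np.radians(al);z=-f*np.cos(a)-np.array([0,0,np.sin(a)]);yv=[.991,.132,0]
    F=frame(yv,z);print('x axis',F.as_matrix()[:,0].round(3))
    plan(hinge+f*.17+[0,0,.10],F)
    plan(hinge+f*.17+[0,0,.10],F*R.from_euler('z',np.pi),False)
    plan(hinge+f*.17+[0,0,.10],F,False)
print(status.state()['q'])
E
```

```text
x axis [-0.093  0.701 -0.707]
rot(tool) [-0.563  0.643  1.357] deg 91.9
travel before rot (cm) [ -2.28 -36.8   16.63]  after rot [-37.75  -2.65 -14.26]
axes now [[1.0, -0.0, 0.0], [-0.0, -1.0, 0.0], [0.0, -0.0, -1.0]]
rot(tool) [-0.563  0.643  1.357] deg 91.9
travel before rot (cm) [ -2.28 -36.8   16.63]  after rot [-37.75  -2.65 -14.26]
axes now [[1.0, -0.0, 0.0], [-0.0, -1.0, 0.0], [0.0, -0.0, -1.0]]
rot(tool) [-0.666 -0.582 -1.607] deg 105.1
travel before rot (cm) [ -2.28 -36.8   16.63]  after rot [ 37.75   2.65 -14.26]
axes now [[1.0, -0.0, 0.0], [-0.0, -1.0, 0.0], [0.0, -0.0, -1.0]]
[-6.39406056e-01 -1.78980808e-01  2.12369098e-02  1.77118969e+00
  4.19288287e-04  2.50343633e+00]
```

View pics/w3b.png

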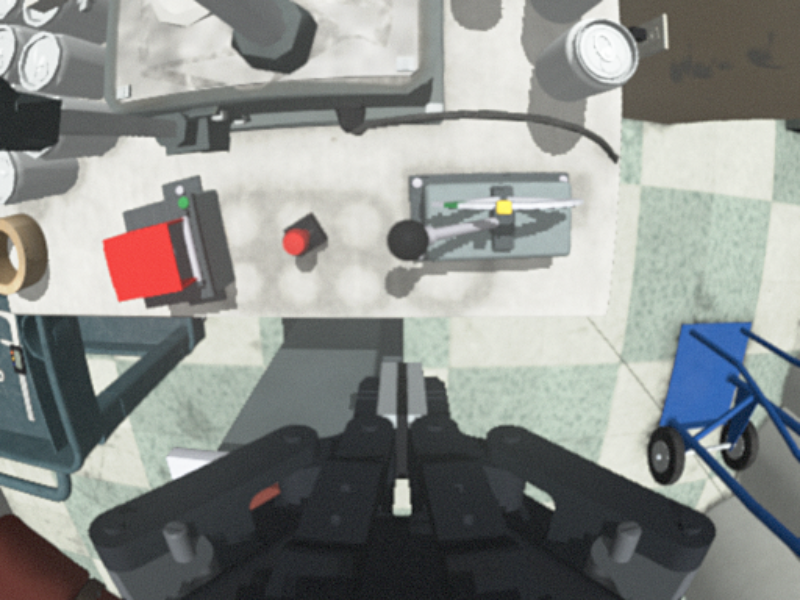

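Wrist view: the lever now leans fully left at the green end (knob at (408,240) in the 800-wide picture), cover shut, stamp upright. On to the switch box.

Emit:
arm_command:
  steps:
    - {"angular":[0,0,0],"travel":[-0.6,-5.5,-0.5],"claw":0}
    - {"angular":[0,0,0],"travel":[-0.6,-5.5,0],"claw":0}
    - {"angular":[0,0,0],"travel":[-0.6,-5.5,0],"claw":0}
    - {"angular":[0,0,0],"travel":[-0.6,-5.5,0],"claw":0}
    - {"angular":[0,0,0],"travel":[-0.6,-5.5,0],"claw":0}
    - {"angular":[0,0,0],"travel":[-0.5,-5.5,0],"claw":0}
    - {"angular":[0,0,0],"travel":[0,-4,0],"claw":0}
    - {"angular":[0,0,-0.18],"travel":[0,0,0],"claw":0}
    - {"angular":[0,0,-0.18],"travel":[0,0,0],"claw":0}
    - {"angular":[0,0,-0.18],"travel":[0,0,0],"claw":0}

```text
time_s: 6.4
tool_pos: [0.421, 0.1559, 0.3452]
ee_rot: [-2.979, -0.9, -0.01]
contact_force: [0.3, -0.3, 0.0]
grip_width: -0.0002
grasp_force: 0.0
```

Emit:
arm_command:
  steps:
    - {"angular":[0,0,-0.18],"travel":[0,0,0],"claw":0}
    - {"angular":[0,0,-0.18],"travel":[0,0,0],"claw":0}
    - {"angular":[0,0,-0.18],"travel":[0,0,0],"claw":0}
    - {"angular":[0,0,-0.18],"travel":[0,0,0],"claw":0}
    - {"angular":[0,0,-0.18],"travel":[0,0,0],"claw":0}
    - {"angular":[0,0,-0.18],"travel":[0,0,0],"claw":0}
    - {"angular":[0,0,-0.18],"travel":[0,0,0],"claw":0}
    - {"angular":[0,0,-0.18],"travel":[0,0,0],"claw":0}
    - {"angular":[0,0,-0.18],"travel":[0,0,0],"claw":0}
    - {"angular":[0,0,-0.18],"travel":[0,0,0],"claw":0}

```text
time_s: 7.65
tool_pos: [0.421, 0.1558, 0.3452]
ee_rot: [-1.153, -2.908, -0.042]
contact_force: [0.4, -0.3, -0.7]
grip_width: 0.0001
grasp_force: 0.0
```

Emit:
arm_command:
  steps:
    - {"angular":[0,0,-0.18],"travel":[0,0,0],"claw":0}
    - {"angular":[0,0,-0.18],"travel":[0,0,0],"claw":0}
    - {"angular":[0,0,-0.18],"travel":[0,0,0],"claw":0}
    - {"angular":[0,0,-0.18],"travel":[0,0,0],"claw":0}
    - {"angular":[0,0,-0.18],"travel":[0,0,0],"claw":0}
    - {"angular":[0,0,-0.18],"travel":[0,0,0],"claw":0}
    - {"angular":[0,0,-0.18],"travel":[0,0,0],"claw":0}
    - {"angular":[0,0,-0.18],"travel":[0,0,0],"claw":0}
    - {"angular":[0,0,-0.18],"travel":[0,0,0],"claw":0}
    - {"angular":[0,0,-0.18],"travel":[0,0,0],"claw":0}

```text
time_s: 8.9
tool_pos: [0.421, 0.1558, 0.3452]
ee_rot: [-1.561, 2.711, 0.042]
contact_force: [-0.9, 0.3, 0.0]
grip_width: 0.0004
grasp_force: 0.0
```

```bash
cat > box.py <<'E'
from h import *
f=np.array([-.132,.991,0]);f/=np.linalg.norm(f);hinge=np.array([.455,.023,.074]);yv=-np.array([f[1],-f[0],0])
def fr(al):
    a=np.radians(al);return frame(yv,-f*np.cos(a)-np.array([0,0,np.sin(a)]))
def sh(p): # in-plane coords (s,h) and lateral
    d=p-hinge;return (d@f).round(4),p[2].round(4),(d@-yv).round(4)
def tcp(s,h): return np.r_[(hinge+f*s)[:2],h]
E
python3 - <<'E'
from box import *
print(np.round(status.state()['q'],2),pose()[0]);plan(tcp(.16,.2),fr(45),False);plan(tcp(.16,.2),fr(90),False)
E
```

```text
[ 0.04 -0.3  -0.07  1.8   0.03 -1.  ] [0.42100806 0.15583063 0.34522276]
rot(tool) [ 0.267  0.785 -0.621] deg 59.4
travel before rot (cm) [-2.52 -0.07 14.59]  after rot [-11.95  -1.62   8.58]
axes now [[-0.5, -0.86, -0.0], [-0.86, 0.5, 0.03], [-0.02, 0.02, -1.0]]
rot(tool) [ 0.008  0.029 -0.658] deg 37.7
travel before rot (cm) [-2.52 -0.07 14.59]  after rot [-2.38 -1.62 14.52]
axes now [[-0.5, -0.86, -0.0], [-0.86, 0.5, 0.03], [-0.02, 0.02, -1.0]]
```

Emit:
arm_command:
  steps:
    - {"angular":[0,0,-0.165],"travel":[0,0,0],"claw":0}
    - {"angular":[0,0,-0.165],"travel":[0,0,0],"claw":0}
    - {"angular":[0,0,-0.165],"travel":[0,0,0],"claw":0}
    - {"angular":[0,0,-0.165],"travel":[0,0,0],"claw":0}
    - {"angular":[0,0.163,0],"travel":[0,0,0],"claw":0}
    - {"angular":[0,0.163,0],"travel":[0,0,0],"claw":0}
    - {"angular":[0,0.163,0],"travel":[0,0,0],"claw":0}
    - {"angular":[0,0.163,0],"travel":[0,0,0],"claw":0}
    - {"angular":[0,0.163,0],"travel":[0,0,0],"claw":0}
    - {"angular":[0,0,0],"travel":[0,0,0],"claw":0}

```text
time_s: 10.15
tool_pos: [0.4203, 0.1571, 0.3422]
ee_rot: [1.888, -1.652, 0.78]
contact_force: [0.3, 0.4, -0.5]
grip_width: 0.0
grasp_force: 0.0
```

```bash
python3 - <<'E'
from box import *
from lv import look
print(np.round(status.state()['q'],2),pose()[0],sh(pose()[0]));plan(tcp(.16,.15),fr(45),False)
c,im=look('pics/w4.png');np.save('w4c.npy',c,allow_pickle=True);cv2.imwrite('pics/w4b.png',cv2.resize(im,(800,600)))
E
```

```text
[ 0.51  0.07  0.08  1.95 -0.72 -1.05] [0.42032766 0.15712393 0.34223339] (np.float64(0.1375), np.float64(0.3422), np.float64(-0.0167))
rot(tool) [ 0.004 -0.002  0.002] deg 0.3
travel before rot (cm) [-15.21  -1.75  11.96]  after rot [-15.18  -1.67  12.  ]
axes now [[0.1, -0.99, 0.09], [-0.7, -0.13, -0.7], [0.71, 0.0, -0.71]]
```

View pics/w4b.png

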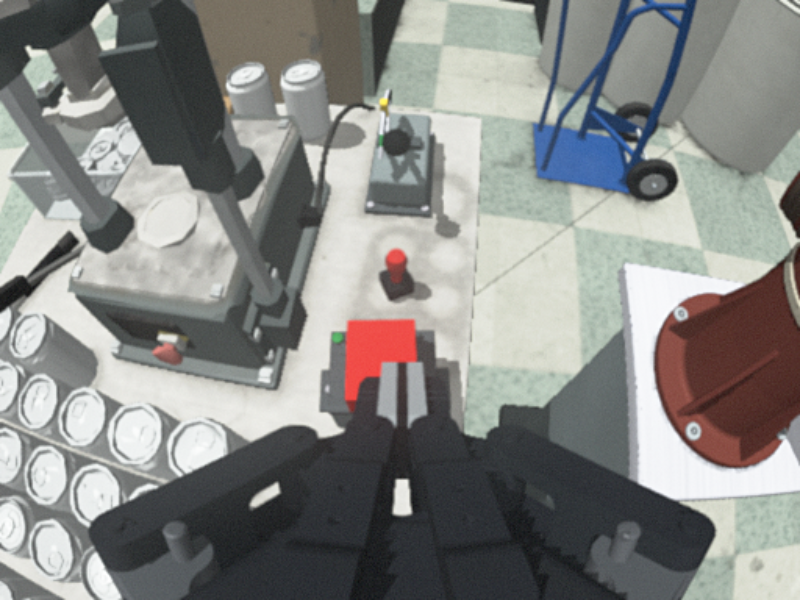

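```bash
python3 - <<'E'
from box import *
c=np.load('w4c.npy',allow_pickle=True).item()
for q in[(349,322),(414,320),(347,399)]:
    p=onz(ray(c,q[0]*.64,q[1]*.64,True),.114);print(p.round(4),sh(p))
plan(tcp(.135,.06),fr(45),False)
E
```

```text
[0.4841 0.0326 0.114 ] (np.float64(0.0057), np.float64(0.114), np.float64(0.0301))
[0.4258 0.0226 0.114 ] (np.float64(0.0035), np.float64(0.114), np.float64(-0.029))
[0.4731 0.1044 0.114 ] (np.float64(0.0783), np.float64(0.114), np.float64(0.0286))
rot(tool) [ 0.002  0.001 -0.   ] deg 0.1
travel before rot (cm) [-19.91  -1.69  20.24]  after rot [-19.92  -1.64  20.22]
axes now [[0.09, -0.99, 0.09], [-0.7, -0.13, -0.7], [0.71, 0.0, -0.71]]
```

Emit:
arm_command:
  steps:
    - {"angular":[0,0,0],"travel":[-4,-0.8,4],"claw":0}
    - {"angular":[0,0,0],"travel":[-4,-0.9,4],"claw":0}
    - {"angular":[0,0,0],"travel":[-4,0,4],"claw":0}
    - {"angular":[0,0,0],"travel":[-3,0,3],"claw":0}
    - {"angular":[0,0,0],"travel":[-2.9,0,3],"claw":0}
    - {"angular":[0,0,0],"travel":[-2,0,2.2],"claw":0}
    - {"angular":[0,0,0],"travel":[0,0,0],"claw":0}

```text
time_s: 11.08
tool_pos: [0.4382, 0.1553, 0.0616]
ee_rot: [1.887, -1.66, 0.781]
contact_force: [-0.3, 0.2, 0.5]
grip_width: -0.0001
grasp_force: 0.0
```

```bash
python3 - <<'E'
from box import *
print(np.round(status.state()['q'],2),sh(pose()[0]));plan(tcp(.093,.046),fr(45),False)
s=viewer.camera('scene');cv2.imwrite('pics/s5.png',cv2.resize(s[190:320,210:360],None,fx=4,fy=4))
E
```

```text
[ 0.49  0.22 -0.27  1.42 -0.72 -1.08] (np.float64(0.1334), np.float64(0.0616), np.float64(0.0008))
rot(tool) [ 0.002  0.002 -0.004] deg 0.3
travel before rot (cm) [1.76 0.06 3.96]  after rot [1.75 0.08 3.96]
axes now [[0.09, -0.99, 0.09], [-0.7, -0.13, -0.7], [0.71, -0.0, -0.71]]
```

View pics/s5.png

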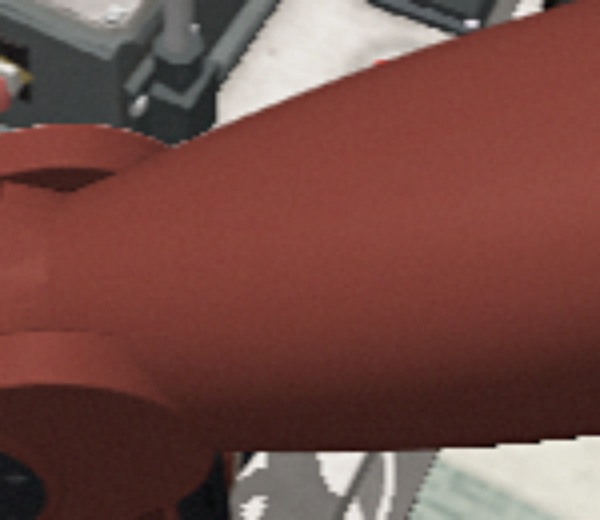

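Emit:
arm_command:
  steps:
    - {"angular":[0,0,0],"travel":[0,0,2],"claw":0}
    - {"angular":[0,0,0],"travel":[0,0,2],"claw":0}
    - {"angular":[0,0,0],"travel":[0.9,0,0],"claw":0}
    - {"angular":[0,0,0],"travel":[0.8,0,0],"claw":0}
    - {"angular":[0,0,0],"travel":[0,0,0],"claw":0}
    - {"angular":[0,0,0],"travel":[0.7,0,-0.7],"claw":0}
    - {"angular":[0,0,0],"travel":[0.7,0,-0.7],"claw":0}
    - {"angular":[0,0,0],"travel":[0,0,0],"claw":0}

```text
time_s: 12.12
tool_pos: [0.4442, 0.117, 0.0668]
ee_rot: [1.889, -1.659, 0.786]
contact_force: [0.2, 1.8, -0.1]
grip_width: -0.0002
grasp_force: 0.6
```

```bash
python3 - <<'E'
from box import *
from lv import look
print(sh(pose()[0]))
c,im=look('pics/w6.png');np.save('w6c.npy',c,allow_pickle=True);cv2.imwrite('pics/w6b.png',cv2.resize(im,(800,600)))
E
```

```text
(np.float64(0.0946), np.float64(0.0668), np.float64(0.0017))
```

View pics/w6b.png

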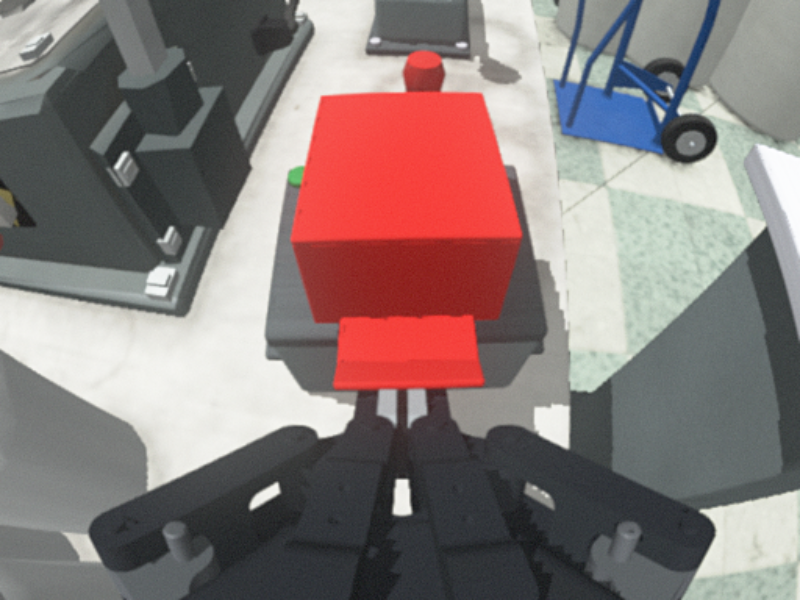

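Wrist view: the fingertips are under the lip (lip spans (335–482, 385)), centred, and the cover is just touched. Lift on.

Emit:
arm_command:
  steps:
    - {"angular":[0,0,0],"travel":[0.7,0,-0.7],"claw":0}
    - {"angular":[0,0,0],"travel":[0.7,0,-0.7],"claw":0}
    - {"angular":[0,0,0],"travel":[0.7,0,-0.7],"claw":0}
    - {"angular":[0,0,0],"travel":[0.7,0,-0.7],"claw":0}
    - {"angular":[0,0,0],"travel":[0,0,0],"claw":0}

```text
time_s: 12.8
tool_pos: [0.4441, 0.1168, 0.1064]
ee_rot: [1.889, -1.66, 0.786]
contact_force: [0.8, 1.6, -0.6]
grip_width: 0.0002
grasp_force: 0.6
```

```bash
python3 - <<'E'
from box import *
from lv import look
print(sh(pose()[0]))
c,im=look('pics/w7.png');np.save('w7c.npy',c,allow_pickle=True);cv2.imwrite('pics/w7b.png',cv2.resize(im,(800,600)))
E
```

```text
(np.float64(0.0944), np.float64(0.1064), np.float64(0.0016))
```

View pics/w7b.png

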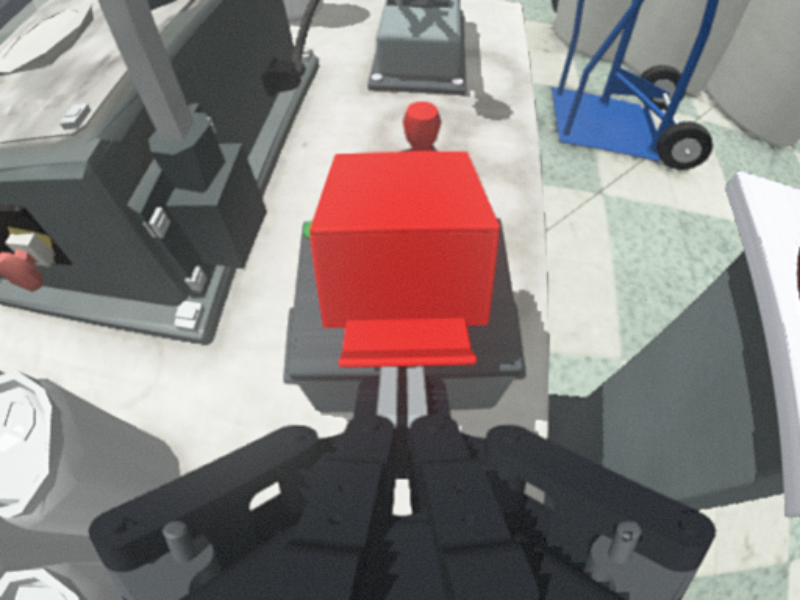

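Emit:
arm_command:
  steps:
    - {"angular":[0,0,0],"travel":[0.9,0,0.5],"claw":0}
    - {"angular":[0,0,0],"travel":[0.9,0,0.5],"claw":0}
    - {"angular":[0,0,0],"travel":[0.9,0,0.5],"claw":0}
    - {"angular":[0,0,0],"travel":[-0.5,0,0.9],"claw":0}
    - {"angular":[0,0,0],"travel":[-0.5,0,0.8],"claw":0}
    - {"angular":[0,0,0],"travel":[0,0,0],"claw":0}

```text
time_s: 13.6
tool_pos: [0.4472, 0.0818, 0.0934]
ee_rot: [1.888, -1.657, 0.783]
contact_force: [-0.7, 1.6, -0.7]
grip_width: -0.0
grasp_force: 0.0
```

```bash
python3 - <<'E'
from box import *
from lv import look
print(sh(pose()[0]))
c,im=look('pics/w8.png');cv2.imwrite('pics/w8b.png',cv2.resize(im,(800,600)))
E
```

```text
(np.float64(0.0593), np.float64(0.0934), np.float64(0.0001))
```

View pics/w8b.png

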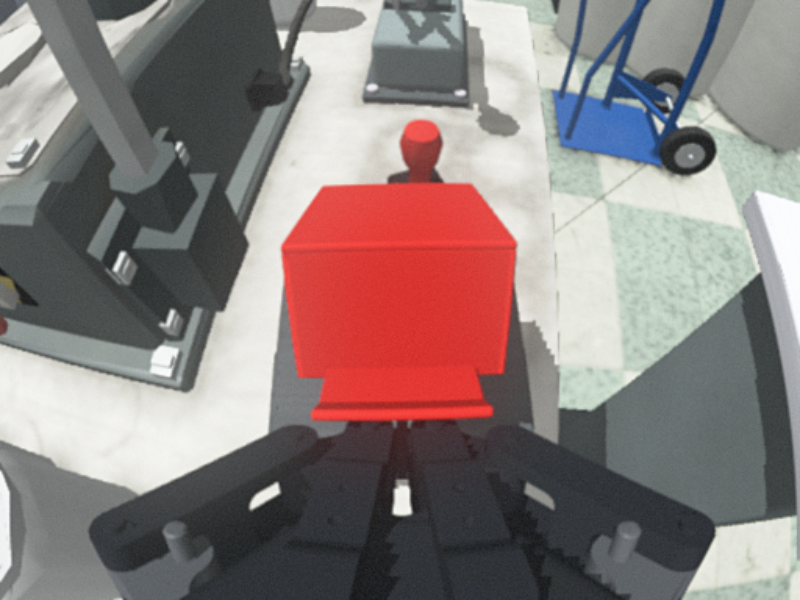

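Wrist view: the cover rests on the fingers (lip edge at row ~412, columns 313–492), fingertips inside the hood. Now push the toggle.

Emit:
arm_command:
  steps:
    - {"angular":[0,0,0],"travel":[0.3,0,0.4],"claw":0}
    - {"angular":[0,0,0],"travel":[0.3,0,0.4],"claw":0}
    - {"angular":[0,0,0],"travel":[0.3,0,0.4],"claw":0}
    - {"angular":[0,0,0],"travel":[0,0,0],"claw":0}

```text
time_s: 14.15
tool_pos: [0.4503, 0.0672, 0.093]
ee_rot: [1.888, -1.659, 0.785]
contact_force: [1.1, 1.5, 0.2]
grip_width: -0.0005
grasp_force: 0.6
```

```bash
python3 - <<'E'
from box import *
print(sh(pose()[0]),np.round(status.state()['contact_force'],1))
E
```

```text
(np.float64(0.0444), np.float64(0.093), np.float64(0.0012)) [1.1 1.5 0.2]
```

Emit:
arm_command:
  steps:
    - {"angular":[0,0,0],"travel":[-0.5,0,0.5],"claw":0}
    - {"angular":[0,0,0],"travel":[0.25,0,0.25],"claw":0}
    - {"angular":[0,0,0],"travel":[0.25,0,0.25],"claw":0}
    - {"angular":[0,0,0],"travel":[0,0,0],"claw":0}

```text
time_s: 14.65
tool_pos: [0.4506, 0.0624, 0.0845]
ee_rot: [1.893, -1.661, 0.78]
contact_force: [-4.3, 22.3, 0.8]
grip_width: 0.0001
grasp_force: 10.4
```

Emit:
arm_command:
  steps:
    - {"angular":[0,0,0],"travel":[0.2,0,0.2],"claw":0}
    - {"angular":[0,0,0],"travel":[0.2,0,0.2],"claw":0}
    - {"angular":[0,0,0],"travel":[0,0,0],"claw":0}

```text
time_s: 15.02
tool_pos: [0.451, 0.0613, 0.0843]
ee_rot: [1.903, -1.664, 0.775]
contact_force: [-20.6, 64.2, 15.3]
grip_width: -0.0002
grasp_force: 33.6
```

```bash
python3 - <<'E'
from box import *
from lv import look
print(sh(pose()[0]),np.round(status.state()['contact_force'],1))
c,im=look('pics/w9.png');cv2.imwrite('pics/w9b.png',im[170:350,150:350])
E
```

```text
(np.float64(0.0385), np.float64(0.0843), np.float64(0.0011)) [-20.6  64.2  15.3]
```

```bash
python3 - <<'E'
from box import *
c=viewer.get_calibration('wrist');im=cv2.imread('pics/w9.png');h=cv2.cvtColor(im,cv2.COLOR_BGR2HSV)
m=((h[...,0]<8)|(h[...,0]>172))&(h[...,1]>150)&(h[...,2]>80);m[:, :150]=0;m[:,360:]=0;m[:60]=0
n,l,st,ce=cv2.connectedComponentsWithStats(m.astype(np.uint8));k=1+np.argmax(st[1:,4]);print(st[k])
ys,xs=np.where(l==k);v=ys.max();u=xs[ys>=v-1].mean();print(u,v)
o,d=ray(c,u,v,True)
T=np.linspace(.02,.3,3000);P=o+T[:,None]*d;S=(P-hinge)@f;H=P[:,2]-.074;r=np.hypot(S,H)
for i in np.where(np.diff(np.sign(r-.104)))[0]:
    p=P[i];print('lip',S[i],H[i],'theta',np.arctan2(H[i],S[i]),'tool frame',pose()[1].inv().apply(p-pose()[0]).round(4))
E
```

```text
[  170   122   174   176 25222]
242.42857142857142 297
lip 0.07366497439677877 0.07342457389254549 theta 0.7837637828926703 tool frame [ 0.0188 -0.0043 -0.0697]
lip 0.05415728902708771 -0.0887667050372594 theta -1.022977505645546 tool frame [-0.0802 -0.0122  0.0602]
```

Emit:
arm_command:
  steps:
    - {"angular":[0,0,0],"travel":[-0.3,0,-0.3],"claw":0}
    - {"angular":[0,0,0],"travel":[0,0,0],"claw":0}

```text
time_s: 15.32
tool_pos: [0.4507, 0.0622, 0.0845]
ee_rot: [1.896, -1.66, 0.78]
contact_force: [-8.2, 31.1, 4.0]
grip_width: 0.0001
grasp_force: 15.3
```

Emit:
arm_command:
  steps:
    - {"angular":[0,0,0],"travel":[-0.35,0,-0.75],"claw":0}
    - {"angular":[0,0,0],"travel":[-0.2,0,-0.5],"claw":0}
    - {"angular":[0,0.15,0],"travel":[0,0,0],"claw":0}
    - {"angular":[0,0,0],"travel":[0,0,0],"claw":0}

```text
time_s: 15.82
tool_pos: [0.4477, 0.0715, 0.0874]
ee_rot: [1.784, -1.559, 0.898]
contact_force: [0.0, 0.8, -0.6]
grip_width: -0.0005
grasp_force: 0.0
```

```bash
python3 - <<'E'
from box import *
p,r=pose();print(sh(p),'corner',sh(p+r.apply([.011,0,0])),np.round(status.state()['contact_force'],1))
plan(tcp(.0445,.089),r,False)
E
```

```text
(np.float64(0.049), np.float64(0.0874), np.float64(-0.0008)) corner (np.float64(0.0425), np.float64(0.0963), np.float64(-0.0008)) [ 0.   0.8 -0.6]
rot(tool) [0. 0. 0.] deg 0.0
travel before rot (cm) [ 0.4  -0.08  0.27]  after rot [ 0.4  -0.08  0.27]
axes now [[0.08, -0.99, 0.1], [-0.59, -0.13, -0.8], [0.81, 0.01, -0.59]]
```

Emit:
arm_command:
  steps:
    - {"angular":[0,0,0],"travel":[0.24,0,0.32],"claw":0}
    - {"angular":[0,0,0],"travel":[0.24,0,0.32],"claw":0}
    - {"angular":[0,0,0],"travel":[0,0,0],"claw":0}

```text
time_s: 16.2
tool_pos: [0.451, 0.0632, 0.0917]
ee_rot: [1.783, -1.57, 0.904]
contact_force: [0.9, 0.8, -0.3]
grip_width: -0.0
grasp_force: 0.0
```

Emit:
arm_command:
  steps:
    - {"angular":[0,0,0],"travel":[0.18,0,0.24],"claw":0}
    - {"angular":[0,0,0],"travel":[0.12,0,0.16],"claw":0}
    - {"angular":[0,0,0],"travel":[0,0,0],"claw":0}

```text
time_s: 16.58
tool_pos: [0.4514, 0.0595, 0.0909]
ee_rot: [1.785, -1.568, 0.903]
contact_force: [-2.5, 11.2, 3.6]
grip_width: 0.0003
grasp_force: 5.7
```

```bash
python3 - <<'E'
from box import *
p,r=pose();print(sh(p),'corner',sh(p+r.apply([.011,0,0])),np.round(status.state()['contact_force'],1))
E
```

```text
(np.float64(0.0367), np.float64(0.0909), np.float64(0.0013)) corner (np.float64(0.0301), np.float64(0.0997), np.float64(0.0012)) [-2.5 11.2  3.6]
```

Emit:
arm_command:
  steps:
    - {"angular":[0,0,0],"travel":[-0.2,0,-0.6],"claw":0}
    - {"angular":[0,0,0],"travel":[0,0,-2],"claw":0}
    - {"angular":[0,0,0],"travel":[0,0,-3],"claw":0}
    - {"angular":[0,0,0],"travel":[0,0,-3],"claw":0}
    - {"angular":[0,0,0],"travel":[0,0,-3],"claw":0}
    - {"angular":[0,0,0],"travel":[0,0,-2],"claw":0}
    - {"angular":[0,0,0],"travel":[4,0,-3],"claw":0}
    - {"angular":[0,0,0],"travel":[4,0,-3],"claw":0}
    - {"angular":[0,0,0],"travel":[4,0,-3],"claw":0}
    - {"angular":[0,0,0],"travel":[0,0,0],"claw":0}

```text
time_s: 17.82
tool_pos: [0.437, 0.1701, 0.3237]
ee_rot: [1.784, -1.571, 0.907]
contact_force: [0.7, -0.3, -1.0]
grip_width: 0.0001
grasp_force: 0.0
```

```bash
python3 - <<'E'
from box import *
from lv import *
c,im=look('pics/w10.png');h=cv2.cvtColor(im,cv2.COLOR_BGR2HSV)
m=((h[...,0]<8)|(h[...,0]>172))&(h[...,1]>150)&(h[...,2]>80)
n,l,st,ce=cv2.connectedComponentsWithStats(m.astype(np.uint8))
for k in range(1,n):
    if st[k,4]>60: print(st[k],ce[k].round(1),sh(onz(ray(c,*ce[k],True),.1)))
k=1+np.argmax(st[1:,4]);cn=max(cv2.findContours((l==k).astype(np.uint8),0,2)[0],key=cv2.contourArea)
for q in cv2.approxPolyDP(cn,3,True)[:,0]: print(q,'z114',sh(onz(ray(c,*q,True),.114)),'z80',sh(onz(ray(c,*q,True),.08)))
print(sh(pose()[0]),np.round(status.state()['q'],2))
plan(pose()[0],frame(yv,[0,0,-1]),False)
E
```

```text
[260 179  12  11  86] [265.2 183.7] (np.float64(-0.0691), np.float64(0.1), np.float64(-0.0097))
[236 219  46  23 673] [259.4 227.6] (np.float64(0.0099), np.float64(0.1), np.float64(-0.0002))
[279 219] z114 (np.float64(0.0043), np.float64(0.114), np.float64(-0.0275)) z80 (np.float64(-0.0163), np.float64(0.08), np.float64(-0.0302))
[237 220] z114 (np.float64(0.0056), np.float64(0.114), np.float64(0.0309)) z80 (np.float64(-0.0149), np.float64(0.08), np.float64(0.0338))
[236 239] z114 (np.float64(0.0353), np.float64(0.114), np.float64(0.0312)) z80 (np.float64(0.0177), np.float64(0.08), np.float64(0.0342))
[242 240] z114 (np.float64(0.0368), np.float64(0.114), np.float64(0.0231)) z80 (np.float64(0.0194), np.float64(0.08), np.float64(0.0253))
[244 230] z114 (np.float64(0.0215), np.float64(0.114), np.float64(0.0208)) z80 (np.float64(0.0026), np.float64(0.08), np.float64(0.0227))
[270 230] z114 (np.float64(0.0217), np.float64(0.114), np.float64(-0.0145)) z80 (np.float64(0.0028), np.float64(0.08), np.float64(-0.016))
[272 240] z114 (np.float64(0.0371), np.float64(0.114), np.float64(-0.0168)) z80 (np.float64(0.0196), np.float64(0.08), np.float64(-0.0185))
[281 241] z114 (np.float64(0.0387), np.float64(0.114), np.float64(-0.0288)) z80 (np.float64(0.0214), np.float64(0.08), np.float64(-0.0316))
(np.float64(0.1481), np.float64(0.3212), np.float64(0.0012)) [ 0.57  0.23  0.15  2.   -0.82 -0.9 ]
rot(tool) [-0.004 -0.934 -0.004] deg 53.5
travel before rot (cm) [0. 0. 0.]  after rot [0. 0. 0.]
axes now [[0.07, -0.99, 0.11], [-0.59, -0.13, -0.8], [0.8, -0.01, -0.59]]
```

Emit:
arm_command:
  steps:
    - {"angular":[0,-0.156,0],"travel":[0,0,0],"claw":0.3}
    - {"angular":[0,-0.156,0],"travel":[0,0,0],"claw":0.6}
    - {"angular":[0,-0.156,0],"travel":[0,0,0],"claw":0.6}
    - {"angular":[0,-0.156,0],"travel":[0,0,0],"claw":0.6}
    - {"angular":[0,-0.156,0],"travel":[0,0,0],"claw":0.6}
    - {"angular":[0,-0.156,0],"travel":[0,0,0],"claw":0.6}
    - {"angular":[0,0,0.17],"travel":[0,0,-1],"claw":0.6}
    - {"angular":[0,0,0.17],"travel":[0,0,-1],"claw":0.6}
    - {"angular":[0,0,0.17],"travel":[0,0,-1],"claw":0.6}
    - {"angular":[0,0,0.17],"travel":[0,0,0],"claw":0.6}

```text
time_s: 19.12
tool_pos: [0.4361, 0.1695, 0.3489]
ee_rot: [-1.527, 2.744, -0.0]
contact_force: [0.7, -0.4, -0.7]
grip_width: 0.051
grasp_force: 0.0
```

Emit:
arm_command:
  steps:
    - {"angular":[0,0,0.17],"travel":[0,0,0],"claw":0.6}
    - {"angular":[0,0,0.17],"travel":[0,0,0],"claw":0.6}
    - {"angular":[0,0,0.17],"travel":[0,0,0],"claw":0.6}
    - {"angular":[0,0,0.17],"travel":[0,0,0],"claw":0.6}
    - {"angular":[0,0,0.17],"travel":[0,0,0],"claw":0.6}
    - {"angular":[0,0,0.17],"travel":[0,0,0],"claw":0.6}
    - {"angular":[0,0,0],"travel":[0,0,0],"claw":0.6}

```text
time_s: 20.0
tool_pos: [0.4358, 0.1695, 0.3483]
ee_rot: [-0.004, 3.141, 0.001]
contact_force: [-0.6, 1.1, 1.1]
grip_width: 0.0515
grasp_force: 0.0
```

```bash
python3 -c "
from h import *
print(pose()[0],np.round(status.state()['q'],2));plan([.46,-.18,.34],frame([0,1,0],[0,0,-1]))"
```

```text
[0.4358045  0.16953061 0.34833062] [ 0.09 -0.23 -0.01  1.79  0.    0.09]
rot(tool) [0.    0.    0.002] deg 0.1
travel before rot (cm) [ -2.34 -34.96   0.82]  after rot [ -2.42 -34.95   0.83]
axes now [[-1.0, -0.0, 0.0], [-0.0, 1.0, 0.0], [-0.0, 0.0, -1.0]]
```

Travel to above the lever, then measure cover, knob and tab.

Emit:
arm_command:
  steps:
    - {"angular":[0,0,0],"travel":[0,-5,0],"claw":0.6}
    - {"angular":[0,0,0],"travel":[0,-5,0],"claw":0.6}
    - {"angular":[0,0,0],"travel":[0,-5,0],"claw":0.6}
    - {"angular":[0,0,0],"travel":[0,-5,0],"claw":0.6}
    - {"angular":[0,0,0],"travel":[0,-5,0],"claw":0.6}
    - {"angular":[0,0,0],"travel":[0,-5,0],"claw":0.6}
    - {"angular":[0,0,0],"travel":[0,-5,0],"claw":0.6}
    - {"angular":[0,0,0],"travel":[0,0,0],"claw":0.6}
    - {"angular":[0,0,0],"travel":[0,0,0],"claw":0.6}

```text
time_s: 21.12
tool_pos: [0.4363, -0.1802, 0.3489]
ee_rot: [-0.005, 3.14, 0.002]
contact_force: [0.3, 0.8, -0.8]
grip_width: 0.0512
grasp_force: 0.0
```

```bash
cat > meas.py <<'E'
from lv import *
import sys
# station yaw ~2deg; swing plane through knob x, arc 22 mm behind
ys=np.array([-.03,1,0]);xs=np.array([1,.03,0])
def meas(name,c=None,im=None,pv=np.array([.474,-.272,.052])):
    c,im=look(name)
    m=yel(im);m[:, :60]=0
    n,l,st,ce=cv2.connectedComponentsWithStats(m.astype(np.uint8))
    for k in range(1,n):
        if st[k,4]>15:
            p=onplane(ray(c,*ce[k],True),pv+.022*xs,xs);print('yel',st[k],ce[k].round(1),p.round(4),'lean',np.arctan2((p-pv)@ys,p[2]-.052).round(3),'r',np.hypot((p-pv)@ys,p[2]-.052).round(4))
    b=cv2.GaussianBlur(im.max(2),(3,3),0)<60
    b=b.astype(np.uint8);n,l,st,ce=cv2.connectedComponentsWithStats(b)
    for k in range(1,n):
        if 150<st[k,4]<6000:
            p=onplane(ray(c,*ce[k],True),pv,xs);print('blk',st[k],ce[k].round(1),p.round(4),'lean',np.arctan2((p-pv)@ys,p[2]-.052).round(3),'r',np.hypot((p-pv)@ys,p[2]-.052).round(4))
    return c,im
if __name__=='__main__': meas(sys.argv[1])
E
python3 meas.py pics/w11.png; python3 - <<'E'
from h import *
print(pose()[0],status.state()['time_s'])
t0=cv2.imread('pics/scene0.png');t1=viewer.camera('scene');cv2.imwrite('pics/s11.png',t1)
for t in(t0,t1):
    h=cv2.cvtColor(t,cv2.COLOR_BGR2HSV);m=((h[...,0]<6)|(h[...,0]>174))&(h[...,1]>200)&(h[...,2]>120);m[:,330:]=0;m[:200]=0;m[300:]=0;m[:,:255]=0
    n,l,st,ce=cv2.connectedComponentsWithStats(m.astype(np.uint8));print([(s.tolist(),c.round(1).tolist()) for s,c in zip(st[1:],ce[1:]) if s[4]>15])
E
```

```text
yel [196 203   8  12  69] [199.5 209.9] [ 0.4955 -0.2536  0.1354] lean 0.21 r 0.0852
blk [ 461    3   39  119 2475] [485.8  58.7] [ 0.4842 -0.6119  0.9493] lean -0.362 r 0.9597
blk [505  13   7  70 383] [508.7  44.5] [ 0.482  -0.5402  0.8183] lean -0.337 r 0.812
blk [423  16  36  19 310] [445.4  26. ] [ 0.4783 -0.416   0.8173] lean -0.186 r 0.7787
[ 0.43641327 -0.17970298  0.34920885] 21.175
[([302, 205, 8, 8, 34], [305.5, 208.6]), ([271, 221, 33, 30, 654], [286.8, 235.7]), ([270, 254, 19, 13, 130], [278.8, 260.4])]
[([302, 205, 8, 6, 32], [305.6, 208.1]), ([271, 221, 33, 30, 650], [286.8, 235.6]), ([270, 254, 19, 13, 131], [278.9, 260.4])]
```

Emit:
arm_command:
  steps:
    - {"angular":[0,0,0],"travel":[-3.75,0,4],"claw":0.6}
    - {"angular":[0,0,0],"travel":[0,0,5],"claw":0.6}
    - {"angular":[0,0,0],"travel":[0,0,5],"claw":0.6}
    - {"angular":[0,0,0],"travel":[0,0,4],"claw":0.6}
    - {"angular":[0,0,0],"travel":[0,0,2],"claw":0.6}
    - {"angular":[0,0,0],"travel":[0,0,1.3],"claw":0.6}
    - {"angular":[0,0,0],"travel":[0,0,0],"claw":0.6}

```text
time_s: 22.1
tool_pos: [0.4746, -0.18, 0.1369]
ee_rot: [-0.003, 3.139, 0.001]
contact_force: [0.1, 0.4, -0.4]
grip_width: 0.0512
grasp_force: 0.0
```

Emit:
arm_command:
  steps:
    - {"angular":[0,0,0],"travel":[0,-1.3,-0.2],"claw":0.6}
    - {"angular":[0,0,0],"travel":[0,-1.3,-0.8],"claw":0.6}
    - {"angular":[0,0,0],"travel":[0,-0.8,-0.5],"claw":0.6}
    - {"angular":[0,0,0],"travel":[0,-0.8,-0.5],"claw":0.6}
    - {"angular":[0,0,0],"travel":[0,-0.8,-0.4],"claw":0.6}
    - {"angular":[0,0,0],"travel":[0,-0.8,-0.3],"claw":0.6}
    - {"angular":[0,0,0],"travel":[0,-0.6,-0.2],"claw":0.6}
    - {"angular":[0,0,0],"travel":[0,0,0],"claw":0.6}

```text
time_s: 23.1
tool_pos: [0.4778, -0.2441, 0.1743]
ee_rot: [-0.005, 3.128, -0.0]
contact_force: [-3.4, 21.1, 49.0]
grip_width: 0.0515
grasp_force: 22.9
```

```bash
python3 - <<'E'
from meas import *
print(pose()[0]);c,im=meas('pics/w12.png');np.save('w12c.npy',c,allow_pickle=True)
cv2.imwrite('pics/s12.png',viewer.camera('scene'));cv2.imwrite('pics/t12.png',viewer.camera('top'))
# knob in the wrist picture, predicted pixel
M=np.array(c['cam_to_world'])
for q in [(.474,-.235,.171),(.474,-.272,.052)]:
    d=M[:3,:3].T@(np.array(q)-M[:3,3])*[1,-1,-1];t=np.arctan2(np.hypot(d[0],d[1]),d[2]);k=t/np.hypot(d[0],d[1])
    u,v=c['cx']+c['fx']*k*d[0],c['cy']+c['fy']*k*d[1];print('pred',u,v,np.linalg.norm(d))
    u,v=int(u),int(v)
    for dv in range(-40,45,10):print(im[min(max(v+dv,0),383),max(u-60,0):u+60:8].max(1).tolist())
E
```

```text
[ 0.47784071 -0.24405273  0.17428438]
yel [234 227  18  27 331] [241.7 241.9] [ 0.4955 -0.2543  0.1339] lean 0.206 r 0.0837
blk [451   0  61  26 826] [481.9  11. ] [ 0.4777 -0.3964  0.4799] lean -0.283 r 0.4457
blk [421  20  17  56 361] [432.7  48.6] [ 0.4795 -0.4569  0.642 ] lean -0.304 r 0.6183
blk [488 125   9  88 232] [492.1 166. ] [0.4635 0.0779 0.0023] lean 1.712 r 0.3537
blk [388 138  30  36 344] [402.3 149.5] [ 0.4664 -0.0192 -0.1042] lean 2.124 r 0.2974
blk [ 437  237   67   59 1979] [467.7 262.7] [ 0.4701 -0.1405  0.2136] lean 0.683 r 0.2085
pred 273.43797899837955 238.34027822238875 0.1616028958314339
[116, 129, 127, 136, 115, 110, 194, 195, 197, 197, 193, 187, 133, 227, 228]
[137, 235, 127, 242, 168, 123, 111, 175, 106, 54, 125, 191, 208, 227, 229]
[227, 141, 149, 182, 231, 233, 94, 54, 54, 56, 54, 53, 229, 234, 235]
[231, 222, 230, 143, 142, 129, 53, 56, 61, 61, 58, 59, 52, 230, 233]
[207, 225, 237, 146, 147, 250, 60, 58, 63, 69, 55, 59, 53, 111, 226]
[235, 237, 238, 255, 254, 237, 66, 64, 68, 64, 57, 58, 48, 97, 114]
[232, 236, 238, 236, 234, 239, 233, 63, 65, 69, 59, 7
[... 176 characters left out ...]
.52284874189644 0.2743265148342845
[101, 96, 95, 91, 93, 95, 94, 95, 95, 93, 99, 97, 101, 114, 119]
[162, 173, 174, 176, 190, 186, 187, 166, 125, 194, 186, 113, 167, 193, 193]
[194, 192, 190, 188, 188, 189, 142, 124, 124, 104, 114, 114, 196, 192, 189]
[192, 191, 192, 182, 114, 116, 109, 124, 116, 84, 113, 112, 114, 115, 115]
[195, 122, 116, 119, 117, 141, 141, 82, 103, 74, 189, 197, 194, 178, 113]
[118, 119, 118, 115, 117, 143, 174, 122, 112, 116, 170, 116, 112, 116, 127]
[192, 194, 192, 195, 198, 117, 115, 127, 128, 133, 118, 109, 195, 197, 196]
[199, 199, 196, 195, 143, 126, 205, 232, 126, 241, 221, 119, 112, 129, 48]
[138, 134, 169, 237, 231, 225, 231, 203, 228, 230, 232, 232, 53, 54, 59]
```

Emit:
arm_command:
  steps:
    - {"angular":[0,0,0],"travel":[0,0.3,-1.5],"claw":0.6}
    - {"angular":[0,0,0],"travel":[0,0.3,-4],"claw":0.6}
    - {"angular":[0,0,0],"travel":[0,1,-6],"claw":0.6}
    - {"angular":[0,0,0],"travel":[4,0,-3],"claw":0.6}
    - {"angular":[0,0,0],"travel":[0,0,0],"claw":0.6}
    - {"angular":[0,0,0],"travel":[0,0,0],"claw":0.6}

```text
time_s: 24.0
tool_pos: [0.4343, -0.2291, 0.3106]
ee_rot: [-0.001, 3.139, 0.0]
contact_force: [-1.1, 0.3, -0.8]
grip_width: 0.0515
grasp_force: 0.0
```

```bash
cat >> meas.py <<'E'
def proj(c,q):
    M=np.array(c['cam_to_world']);d=M[:3,:3].T@(np.array(q)-M[:3,3])*[1,-1,-1];h=np.hypot(d[0],d[1]);k=np.arctan2(h,d[2])/h
    return np.array([c['cx']+c['fx']*k*d[0],c['cy']+c['fy']*k*d[1]]),np.linalg.norm(d)
def knob(c,im,pv=np.array([.474,-.272,.052])):
    best=None
    b=cv2.GaussianBlur(im.max(2).astype(np.float32),(0,0),1)
    for L in np.arange(-.3,.85,.01):  # along the knob's known circle: darkest disc with bright surround
        q=pv+.125*(np.sin(L)*ys+np.array([0,0,np.cos(L)]));uv,d=proj(c,q);r=c['fx']*.016/d
        m=np.zeros(b.shape,np.uint8);cv2.circle(m,tuple(np.int32(uv.round())),int(r*.8),1,-1)
        if m.sum()<20: continue
        s=(b[m>0]<85).mean()
        if best is None or s>best[0]: best=(s,L,uv,r)
    s,L,uv,r=best;print('coarse',best)
    k=(b<85).astype(np.uint8);k=cv2.morphologyEx(k,cv2.MORPH_OPEN,cv2.getStructuringElement(cv2.MORPH_ELLIPSE,(max(3,int(r)),)*2))
    n,l,st,ce=cv2.connectedComponentsWithStats(k);i=l[int(uv[1]),int(uv[0])];ctr=ce[i];print(st[i],ctr,'r exp',r)
    p=onplane(ray(c,*ctr,True),pv,xs);print('knob',p.round(4),'lean',np.arctan2((p-pv)@ys,p[2]-.052).round(3),'r',np.hypot((p-pv)@ys,p[2]-.052).round(4))
E
python3 - <<'E'
from meas import *
print(pose()[0]);c,im=meas('pics/w13.png');knob(c,im)
E
```

```text
[ 0.4343361  -0.22913983  0.31060064]
yel [231 215  10  14  94] [235.3 223. ] [ 0.4955 -0.254   0.1348] lean 0.207 r 0.0846
blk [ 480    8   32  117 1709] [502.5  58.8] [ 0.4867 -0.6966  0.8985] lean -0.465 r 0.9472
blk [431  17  48  25 572] [457.2  29.8] [ 0.4808 -0.4986  0.7981] lean -0.295 r 0.7799
blk [  0 193  22  13 155] [  7.6 197.7] [ 0.4858 -0.6661  0.0799] lean -1.5 r 0.3954
blk [391 229  35  28 322] [403.6 240.9] [ 0.4689 -0.1019  0.2414] lean 0.732 r 0.2546
blk [401 247  26  17 181] [415.2 254.4] [ 0.4689 -0.103   0.266 ] lean 0.669 r 0.2728
coarse (np.float64(1.0), np.float64(0.3400000000000006), array([255.59018223, 216.16794805]), np.float64(15.6352290416259))
[243 203  28  28 612] [256.80065359 216.08986928] r exp 15.6352290416259
knob [ 0.4727 -0.2291  0.1697] lean 0.35 r 0.1253
```

Emit:
arm_command:
  steps:
    - {"angular":[0,0,0],"travel":[-4,0,3],"claw":0.6}
    - {"angular":[0,0,0],"travel":[0,0,5],"claw":0.6}
    - {"angular":[0,0,0],"travel":[0,0,4],"claw":0.6}
    - {"angular":[0,0,0],"travel":[0,0,3.4],"claw":0.6}
    - {"angular":[0,0,0],"travel":[0,0,0],"claw":0.6}
    - {"angular":[0,0,0],"travel":[0,-0.7,0],"claw":0.6}
    - {"angular":[0,0,0],"travel":[0,-0.7,0],"claw":0.6}
    - {"angular":[0,0,0],"travel":[0,-0.7,0],"claw":0.6}
    - {"angular":[0,0,0],"travel":[0,-0.4,0],"claw":0.6}
    - {"angular":[0,0,0],"travel":[0,0,0],"claw":0.6}

```text
time_s: 25.3
tool_pos: [0.4745, -0.2539, 0.1566]
ee_rot: [-0.001, 3.139, -0.0]
contact_force: [0.8, -0.1, -1.1]
grip_width: 0.0513
grasp_force: 0.0
```

```bash
python3 - <<'E'
from meas import *
print(pose()[0]);c,im=meas('pics/w14.png');knob(c,im)
E
```

```text
[ 0.47446903 -0.25393976  0.15661988]
blk [456   0  56  27 811] [485.6  13.4] [ 0.4782 -0.4131  0.4657] lean -0.329 r 0.4371
blk [425  23  17  56 432] [436.6  51.3] [ 0.4802 -0.4774  0.631 ] lean -0.341 r 0.6144
blk [501 132  11  90 271] [507.3 173.1] [0.4634 0.0823 0.0048] lean 1.703 r 0.3577
blk [401 145  32  38 498] [415.6 159. ] [ 0.4667 -0.0285 -0.078 ] lean 2.061 r 0.2762
blk [ 450  246   62   61 2128] [481.1 272.5] [ 0.4702 -0.1445  0.2024] lean 0.704 r 0.1972
coarse (np.float64(1.0), np.float64(0.21000000000000046), array([273.16858048, 262.15473828]), np.float64(32.938857748669875))
[ 247  233   74   63 3513] [280.38485625 262.61599772] r exp 32.938857748669875
knob [ 0.4731 -0.2425  0.1749] lean 0.236 r 0.1264
```

Emit:
arm_command:
  steps:
    - {"angular":[0,0,0],"travel":[0,0.8,0],"claw":0.6}
    - {"angular":[0,0,0],"travel":[0,0,-4],"claw":0.6}
    - {"angular":[0,0,0],"travel":[0,0,-5],"claw":0.6}
    - {"angular":[0,0,0],"travel":[0,0,-5],"claw":0.6}
    - {"angular":[0,0,0],"travel":[4,0,-1.4],"claw":0.6}
    - {"angular":[0,0,0],"travel":[0,0,0],"claw":0.6}
    - {"angular":[0,0,0],"travel":[0,0,0],"claw":0.6}

```text
time_s: 26.22
tool_pos: [0.4343, -0.2451, 0.31]
ee_rot: [-0.002, 3.139, 0.001]
contact_force: [0.8, -0.3, -0.9]
grip_width: 0.0514
grasp_force: 0.0
```

```bash
python3 - <<'E'
from meas import *
print(pose()[0]);c,im=meas('pics/w15.png');knob(c,im)
for py in (-.275,-.269):
    print(py);knob(c,im,np.array([.474,py,.052]));
# independent: scene+top
cs=viewer.get_calibration('scene');s=viewer.camera('scene');cv2.imwrite('pics/s15.png',s)
m=yel(s);a,st=cen(m,(300,350,120,190));print('scene tab',a,st)
b=(s.max(2)<50);a2,st2=cen(b,(322,350,122,150));print('scene knob',a2,st2)
pv=np.array([.474,-.272,.052])
for q,o,n in((a,.022,'tab'),(a2,0,'knob')):
    p=onplane(ray(cs,*q),pv+o*xs,xs);print(n,p.round(4),'lean',np.arctan2((p-pv)@ys,p[2]-.052).round(3),np.hypot((p-pv)@ys,p[2]-.052).round(4))
E
```

```text
[ 0.43427139 -0.24513036  0.31003703]
blk [ 483   12   29  113 1277] [503.8  58.2] [ 0.4871 -0.708   0.8891] lean -0.481 r 0.944
blk [433  19  51  23 563] [461.5  30.8] [ 0.4815 -0.5223  0.7966] lean -0.324 r 0.7856
blk [  0 193  23  14 177] [  8. 198.] [ 0.4862 -0.6801  0.0797] lean -1.503 r 0.4094
blk [397 228  37  29 431] [411.3 239.9] [ 0.4691 -0.1088  0.2391] lean 0.718 r 0.2483
blk [403 246  33  21 200] [422.4 254.9] [ 0.4692 -0.1123  0.2666] lean 0.64 r 0.2676
blk [486 317  26  67 885] [502.3 343.3] [ 0.4692 -0.112   0.3736] lean 0.462 r 0.3593
coarse (np.float64(1.0), np.float64(0.21000000000000046), array([255.79539071, 218.60258932]), np.float64(15.865448577769904))
[244 205  28  28 635] [257.69133858 218.36535433] r exp 15.865448577769904
knob [ 0.4732 -0.244   0.1738] lean 0.226 r 0.1249
-0.275
coarse (np.float64(1.0), np.float64(0.2400000000000005), array([256.44687447, 218.18903711]), np.float64(15.826823381545294))
[244 205  28  28 635] [257.69133858 218.36535433] r exp 15.826823381545294
knob [ 0.4731 -0.244   0.174 ] lean 0.249 r 0.1259
-0.269
coarse (np.float64(1.0), np.float64(0.19000000000000045), array([256.34076579, 218.8582363 ]), np.float64(15.888354525484734))
[244 205  28  28 635] [257.69133858 218.36535433] r exp 15.888354525484734
knob [ 0.4733 -0.244   0.1735] lean 0.203 r 0.1241
scene tab [321.47826087 145.73913043] [20 23  4  8 23]
scene knob [329.26530612 139.69387755] [ 2 12 11 12 98]
tab [ 0.4956 -0.259   0.1324] lean 0.152 0.0813
knob [ 0.4733 -0.2484  0.1728] lean 0.193 0.1231
```

Emit:
arm_command:
  steps:
    - {"angular":[0,0,0],"travel":[0,-5,0],"claw":0.6}
    - {"angular":[0,0,0],"travel":[0,-3,0],"claw":0.6}
    - {"angular":[0,0,0],"travel":[0,0,0],"claw":0.6}
    - {"angular":[0,0,0],"travel":[0,0,0],"claw":0.6}

```text
time_s: 26.82
tool_pos: [0.4344, -0.3247, 0.3098]
ee_rot: [-0.003, 3.14, 0.003]
contact_force: [0.6, 0.4, -0.1]
grip_width: 0.0515
grasp_force: 0.0
```

```bash
python3 - <<'E'
from meas import *
c,im=meas('pics/w16.png');knob(c,im)
print('idle w3');c=np.load('w3c.npy',allow_pickle=True).item();im=cv2.imread('pics/w3.png');knob(c,im)
E
```

```text
yel [311 216  12  13  95] [315.9 223.1] [ 0.4955 -0.2548  0.1344] lean 0.198 r 0.0841
blk [501  22  11  18 162] [506.5  30.5] [ 0.4851 -0.6434  0.744 ] lean -0.493 r 0.7855
blk [447  25  53  24 680] [474.8  37.3] [ 0.4852 -0.6453  0.8159] lean -0.455 r 0.8504
blk [421  43  15  70 452] [430.3  76. ] [ 0.4938 -0.9331  1.3948] lean -0.458 r 1.4969
blk [395 157  20  24 159] [404.2 165. ] [ 0.4668 -0.0313 -0.0794] lean 2.07 r 0.2745
blk [  0 193  32  19 313] [ 10.6 200. ] [ 0.4883 -0.7476  0.0836] lean -1.505 r 0.4771
blk [321 205  27  22 241] [334.3 212.8] [ 0.4731 -0.2407  0.1594] lean 0.283 r 0.1119
blk [430 226  43  38 789] [450.  242.1] [ 0.4703 -0.1485  0.2465] lean 0.566 r 0.2305
blk [369 239  18  17 158] [377.4 248.6] [ 0.4726 -0.2239  0.2448] lean 0.245 r 0.1987
coarse (np.float64(1.0), np.float64(0.21000000000000046), array([332.95251046, 218.20105233]), np.float64(15.354532891374275))
[321 205  27  30 634] [334.05993691 218.66403785] r exp 15.354532891374275
knob [ 0.4732 -0.2451  0.1756] lean 0.215 r 0.1265
idle w3
coarse (np.float64(1.0), np.float64(0.8000000000000009), array([261.80059792, 153.1875705 ]), np.float64(13.634779779543747))
[249 141  24  25 465] [260.87956989 153.24301075] r exp 13.634779779543747
knob [ 0.4713 -0.1812  0.1393] lean 0.805 r 0.126
```

```bash
python3 -c "
from bench import ctrl
print(ctrl.sign_off())"
```

```text
the job is handed in; nothing more can be done
None
```

I handed the job in at about 27 s: the lever went to its idle stop, the toggle was pushed over to its hinge-side stop, the cover dropped shut, and the lever now sits about 1° from the yellow tab, though the toggle was confirmed only by force and position (never seen), and of the loose objects only the date stamp was re-checked (unmoved).

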